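Set and hold the bench pointer at the pale barrel

TASK

Set the swivelling bench pointer up for checking the pale clarinet barrel. With the rod still in, turn the turntable until it rests in the detent where the pointer faces the pale barrel; then pull the black knob outwards against the spring until the red ring on the rod is just fully out of the sleeve, and finish holding it there without letting go. Leave both barrels and the other things on the desk standing where they are.

Things in the scene. Friction and masses are not known exactly. Their poses are not given: they have to be found in the camera images.
- turntable (a joint): hinge of the turntable (aluminium disc, 122 mm across, on the green stand) about the vertical; rad, anticlockwise from above is positive, 0 = pointer midway between the two stations. Stops at -0.85 and 0.85. A sprung detent rests it at -0.70, 0 and 0.70: a sprung brass roller drops between posts under the table; it resists turning (up to about 0.4 N m) until 0.35 rad from the middle, then draws the table on to 0.70. At the start it rests at 0
- pointer_rod (a joint): how far the sprung rod is pulled out of its sleeve, m: 0 = fully in, stop at 0.070. The inner spring pulls it back with 2 N at 0, rising to 10 N at 0.05. The red ring on the rod (8 mm wide, hidden inside the sleeve at 0) begins to show at 0.042 and is just fully out at 0.050, which is the length mark. Wanted: 0.047 to 0.057
- turntable_axis (a point): point on the turntable's vertical axis at the height of the rod (80 mm above the desk); turns with the table: its x axis is the way the pointer points, z up. The dark sleeve (22 mm thick) runs along x and its mouth with a brass collar lies 50 mm from this point
- knob_grip (a point): grip point on the axis of the black upright knob that stands on the rod: plain round post, 18 mm in diameter, its top 20 mm above this point and the rod's centre line 40 mm below it (120 mm above the desk). It lies 82 mm from the turntable's axis along the pointer when the rod is in, and moves out with the rod; x points along the pointer
- pull_knob: the black knob itself, fixed on the rod; origin at its foot on the rod's centre line, 40 mm below knob_grip; x points along the pointer, z up
- pointer_tip (a point): brass point at the rod's outer end, 55 mm beyond the knob's axis; the rod is 10 mm thick
- pale_barrel_centre (a point): centre (half-way up) of the pale wooden clarinet barrel with two brass rings: upright cylinder 34 mm in diameter, 66 mm tall, loose on one of the two raised round pads (stations) of the green stand; the pads lie 214 mm from the turntable's axis, at +0.70 (left) and -0.70 rad (right) of the middle, tops 30 mm above the desk. Which pad varies
- dark_barrel_centre (a point): centre of the other barrel, black with two steel rings, same size, on the other pad
- glue: small white glue bottle with red spout, 104 mm tall, bystander; origin at the centre of its underside
- wax: orange-brown wax block 30x56x22 mm, bystander; origin at the centre of its underside
- organiser: open black box 110x70x52 mm, bystander; origin at the centre of its underside
- sanding: wooden sanding block 24x98x17 mm, bystander; origin at the centre of its underside
Mind the look-alikes: they are no part of the job. What is shaped like the part that bears pale_barrel_centre but purple is not meant.

How it is judged:
On the way:
1. the turntable rests in the detent facing the pale barrel, the rod still in (less than 15 mm out) (y of pale_barrel_centre in the frame of turntable_axis between -0.014 and 0.014 m and x of pale_barrel_centre in the frame of turntable_axis above 0.1 m and (value of joint turntable between 0.65 and 0.75 rad or value of joint turntable between -0.75 and -0.65 rad) and value of joint pointer_rod below 0.015 m), for 0.2 s.
At the end, for the whole second after the job is handed in: The turntable is within 0.05 rad of the detent that faces the pale barrel, the rod is held by the fingers (more than 3 N on the knob) and still at 47 to 57 mm out (red ring just fully out of the sleeve), and both barrels stand upright on their pads (y of pale_barrel_centre in the frame of turntable_axis between -0.014 and 0.014 m and x of pale_barrel_centre in the frame of turntable_axis above 0.1 m and (value of joint turntable between 0.65 and 0.75 rad or value of joint turntable between -0.75 and -0.65 rad) and value of joint pointer_rod between 0.047 and 0.057 m and velocity of joint pointer_rod between -0.02 and 0.02 m/s and contact force between pull_knob and the fingers above 3 N and angle between each of pale_barrel_centre, dark_barrel_centre's own z axis and vertical below 0.1 rad and distance between pointer_tip and pale_barrel_centre below 0.06 m); the arm keeps its last pose, push and grip.
It fails at once if a barrel was shifted by more than 6 mm (distance of any of pale_barrel_centre, dark_barrel_centre from where it was at the start of the episode above 0.006 m).
It fails at once if a bystander was shifted by more than 20 mm (distance of any of glue, wax, organiser, sanding from where it was at the start of the episode above 0.02 m).
It also fails if it takes over 35 s, if anything falls off the work surface, if the arm or the gripper's body presses on something with over 40 N, if the wrist force passes 120 N, or if a joint passes its speed limit or range.

ROBOT

A 7-joint arm with a two-finger parallel gripper is mounted at the origin on a cart in front of the work surface, level with it; the furniture and walls round the work are solid. World frame = base frame: x ahead of the robot, y to its left, z up, the work surface at z = 0. Lengths are in m, angles in rad, forces in N, time in s.
With the tool pointing down it reaches from about 0.425 to 0.925 m from the base axis. Payload 6.8 kg.
Tool frame: the origin (TCP) lies between the finger pads; the fingertips stand 17 mm ahead of it and the grasp point (between the pads) lies 2 mm behind it; z points along the fingers, y is the direction in which the jaws open and shut (so a half turn about z gives the same grasp; the last joint's range is limited). The gripper opens to 85 mm and grips with 20 to 120 N. Pads are 22 mm wide; open, the fingers measure 114 mm over their backs; the gripper's body (76 mm by 85 mm) begins 54 mm behind the grasp point. The pads swing forward as they close: fully open they stand 13 mm farther back than shut.
Start: joints at [1.106, 0.477, 0.022, 1.555, -0.011, 1.109, -0.083], TCP at [0.236, -0.633, 0.248] pointing down, gripper open.
Joint ranges: [-2.96, 2.96], [-0.34, 2.1], [-1.41, 1.46], [0.24, 2.44], [-1.37, 4.51], [0.17, 1.92], [-2.96, 2.96]. Speed limits (rad/s): [2.39, 2.39, 3.14, 3.14, 3.14, 3.14, 3.14].

INTERFACE

Orientations are given as a unit quaternion [w, x, y, z].
In Python, from station import bot gives the robot as it stands. The module is installed in compiled form; this text tells all that it offers.
- The arm moves only by the tool carry_out, never from a script. Its argument "moves" is a list of rows, each a list of 3 entries, a list of its own where there are three numbers: the turn, a rotation vector about the tool's x, y, z in degrees, then the shift along the tool's x, y, z in cm, then the finger opening in cm, from 0 to 8.54. A call has 1 to 5 rows; each row is the pose to reach, as a shift and turn from the pose commanded when the call began, along the tool's axes at that moment; what a row does not reach only later rows make up. A row lasts 1/8 s, in which the tool goes at most 62.5 mm and 10.7 degrees, less where a joint would pass 70% of its speed; a pose out of reach is approached as far as the arm can. A call with a gripper value outside its range is refused whole. The fingers move at their own pace and stop on an object; "newtons" is the grip in N (left out, the last holds). Time passes only in rows, so rows that repeat a pose let the fingers close. It gives the time, the measured TCP pose, the force and the opening at its end, in the units of the state.
- bot.get_obs(): the state, without advancing time (a new reading comes with each control period).
- bot.read_camera(name): name is "scene" or "top" or "wrist"; returns the picture (384x512x3 uint8, red, green, blue); there is no depth.
- bot.camera_info(name): a dict with "vertical_fov" (degrees; the focal length in pixels is half the picture's height over the tangent of half this angle, whatever the lens; pixels are square), "cx", "cy" (the principal point, pixels), "position" and "attitude" of the camera in the world. Camera axes: x right, y up, looking along -z (the intrinsics and any distortion apply to the point x, -y, -z); pixel columns grow to the right and rows downward; lengths in m; the calibration is good to about 2 mm. A picture is of the moment at which its call begins: read the wrist's pose just before it. camera_info takes no time and is no camera call; for the wrist camera it gives the pose at the moment of the call.
- bot.hand_in(): hands the job in, once; it reports no verdict.
Trained networks look in the newest picture that a camera, given by its name, has taken for a name from the list of things; names that differ only in an ending like _2 or _b are one class to them, and where a whole thing is asked for, a point or a joint stands for the part that bears it (a point fixed in the world has none). Each returns a list of dicts, best first, with "score" (0 to 1); they miss things now and then, are a little off and sometimes report something else, mostly with a low value. They report only what shows in the picture. A call takes as long as a camera call. They do not tell look-alikes from the thing itself.
- bot.silhouettes(label, camera): "region" (384x512 bool, what is visible of it) and "location" ([column, row] in pixels, amid what is visible of it).
The state is a dict: "t": time; "q": joint angles; "joint_vel": joint speeds; "joint_torque": joint torques, N m; "eef_pos": TCP position; "tool_rot": TCP orientation; "contact_force": force on the tool from outside, world axes, zero at the start; "torque": the same for the moment, N m; "gripper_width": opening from 0.0 (shut) to 1.0 (fully open).
Only numpy, scipy, OpenCV 4.12 (cv2) and the standard library are available. Lean on these libraries where they do the work, as an engineer would, in place of code of your own. Each camera call takes 0.05 s, during which the arm holds its last target. There are 200 camera calls.

## Working session

There is one attempt and no reset: what is moved stays moved. The work goes in short steps, Python scripts to look and compute and a tool call to move; the robot and the scene stay as the last step left them, time stands still between calls to the robot, and variables do not carry over. Pictures are saved under pics/ and viewed, about 8 in all and at most 12, crops included, and the job is handed in when it is done.

Besides the shell and the picture viewer there is one more tool, called after ">>>" as name(argument=value, ...), one argument or row to a line, values as JSON. carry_out: Moves the arm, as the interface text tells. Its arguments: {"type":"object","properties":{"moves":{"type":"array"},"newtons":{"type":"number"}},"required":["moves"]}

```bash
mkdir -p pics
cat > h.py <<'E'
from station import bot
import numpy as np, cv2
from scipy.spatial.transform import Rotation as R
def rot(q): return R.from_quat([q[1],q[2],q[3],q[0]]).as_matrix()
def ray(ci,uv):
    f=192/np.tan(np.radians(ci["vertical_fov"])/2)
    d=np.array([(uv[0]-ci["cx"])/f,-(uv[1]-ci["cy"])/f,-1.0])
    A=np.array(ci["attitude"]); M=A if A.shape==(3,3) else rot(A)
    return np.array(ci["position"]),M@d
def atz(ci,uv,z):
    p,d=ray(ci,uv); return p+d*(z-p[2])/d[2]
def proj(ci,P):
    f=192/np.tan(np.radians(ci["vertical_fov"])/2)
    A=np.array(ci["attitude"]); M=A if A.shape==(3,3) else rot(A)
    c=M.T@(np.array(P)-np.array(ci["position"])); return ci["cx"]+f*c[0]/-c[2], ci["cy"]-f*c[1]/-c[2]
E
python3 - <<'E'
from h import *
for c in("scene","top"):
    im=bot.read_camera(c); cv2.imwrite(f"pics/{c}0.png",im[...,::-1]); ci=bot.camera_info(c);print(c,ci)
    for n,z in(("turntable",.06),("knob_grip",.12),("pale_barrel_centre",.063),("dark_barrel_centre",.063),("glue",.05),("organiser",.03),("wax",.01),("sanding",.01),("pointer_tip",.08)):
        for s in bot.silhouettes(n,c)[:3]: print(n,round(s["score"],2),s["location"],atz(ci,s["location"],z).round(3),s["region"].sum())
o=bot.get_obs();print({k:np.round(v,3) for k,v in o.items()})
a=cv2.imread("pics/scene0.png");b=cv2.imread("pics/top0.png");cv2.imwrite("pics/both0.png",cv2.resize(np.vstack([a,b]),None,fx=.78,fy=.78))
E
```

```text
scene {'vertical_fov': 52.396852927260035, 'cx': 254.96985772250383, 'cy': 195.27661209206957, 'position': array([0.27594734, 0.594798  , 0.84091123]), 'attitude': array([-0.25290396, -0.09716479,  0.34398349,  0.89904057])}
turntable 0.62 [324.2, 216.9] [ 0.452 -0.031  0.06 ] 1721
knob_grip 0.54 [299.8, 186.7] [ 0.532 -0.041  0.12 ] 133
pale_barrel_centre 0.89 [245.3, 251.7] [0.566 0.165 0.063] 365
pale_barrel_centre 0.85 [222.2, 195.3] [0.715 0.046 0.063] 268
pale_barrel_centre 0.63 [298.6, 188.4] [ 0.552 -0.083  0.063] 154
dark_barrel_centre 0.74 [302.4, 153.6] [ 0.607 -0.215  0.063] 271
glue 0.57 [204.7, 177.2] [0.804 0.005 0.05 ] 316
glue 0.33 [319.4, 214.5] [ 0.468 -0.04   0.05 ] 1625
glue 0.23 [302.1, 151.5] [ 0.617 -0.236  0.05 ] 213
organiser 0.63 [174.1, 217.4] [0.798 0.154 0.03 ] 1179
organiser 0.61 [285.9, 324.9] [0.404 0.259 0.03 ] 209
wax 0.57 [283.5, 324.9] [0.411 0.254 0.01 ] 215
sanding 0.74 [369.1, 186.9] [ 0.398 -0.242  0.01 ] 291
pointer_tip 0.59 [298.0, 187.5] [ 0.549 -0.071  0.08 ] 227
top {'vertical_fov': 43.95566770124185, 'cx': 254.30665259985776, 'cy': 195.9
[... 586 characters left out ...]
 [0.798 0.146 0.03 ] 1052
wax 0.53 [154.5, 262.9] [0.4   0.277 0.01 ] 250
sanding 0.94 [344.6, 268.8] [ 0.397 -0.242  0.01 ] 363
pointer_tip 0.59 [282.1, 213.9] [ 0.543 -0.063  0.08 ] 115
{'t': np.float64(1.0), 'q': array([ 1.106,  0.477,  0.022,  1.555, -0.011,  1.109, -0.083]), 'joint_vel': array([ 0.001,  0.001,  0.001,  0.003, -0.001,  0.   , -0.001]), 'joint_torque': array([ 1.0000e-03, -5.9634e+01,  1.6070e+00, -2.8155e+01,  1.2000e-02,
        1.0000e-03, -0.0000e+00]), 'eef_pos': array([ 0.236, -0.633,  0.248]), 'tool_rot': array([0.   , 0.984, 0.177, 0.   ]), 'contact_force': array([-0.077, -0.327,  0.17 ]), 'torque': array([0.018, 0.009, 0.001]), 'gripper_width': np.float64(1.001)}
```

View pics/scene0.png

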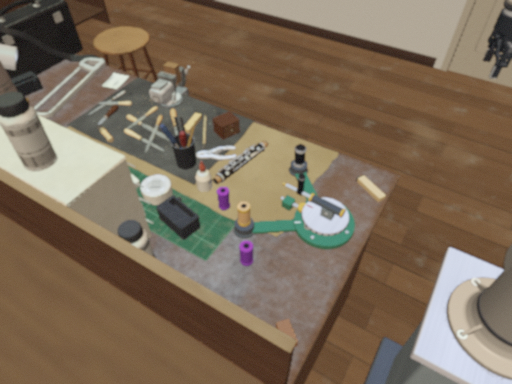

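View pics/top0.png

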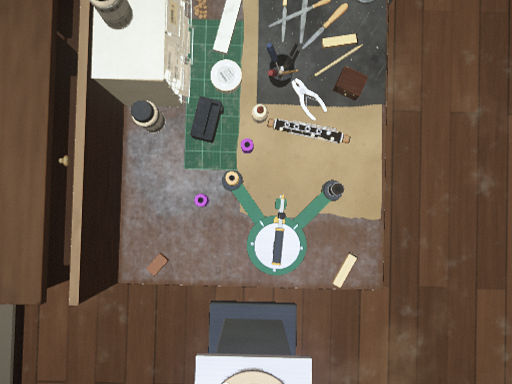

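The scene picture shows the pale barrel on the left pad at about (244,214), with the dark barrel at (302,155) on the right. The purple look-alikes are at (223,197) and (246,252). In the top picture the pale barrel is at (232,180), the dark one at (335,188), and the disc centre is near (277,246).

The pads measure 276 mm apart, which matches the 275.7 mm expected. That puts the axis at about (0.459,-0.060), the middle bearing at about -0.05 rad and the knob near (0.540,-0.064). I'm moving the tool towards it with the jaws along the pointer.

>>> carry_out(
  moves=[
    [[0,0,-6.5],[4.5,-4,0],8.5],
    [[0,0,-13],[9,-8,0],8.5],
    [[0,0,-19.5],[13.5,-12,0],8.5],
    [[0,0,-26],[18,-16,0],8.5],
    [[0,0,-32.5],[22.5,-20,0],8.5],
  ],
)

```text
t: 1.62
eef_pos: [0.3775, -0.3648, 0.2487]
tool_rot: [0.0, 0.894, 0.447, 0.0]
contact_force: [1.6, 0.2, -0.6]
gripper_width: 0.996
```

```bash
cat > go.py <<'E'
from h import *
import sys
# usage: go.py x y z az_y_deg -> turn, shift in tool axes
def rel(p,az):
    o=bot.get_obs(); M=rot(o["tool_rot"]); 
    a=np.radians(az); ey=np.array([np.cos(a),np.sin(a),0]); ez=np.array([0,0,-1.]); T=np.c_[np.cross(ey,ez),ey,ez]
    print("t",o["t"],"pos",o["eef_pos"].round(4),"az_y",np.degrees(np.arctan2(M[1,1],M[0,1])).round(1),"tilt",M[:,2].round(3),"F",o["contact_force"].round(1),"w",round(o["gripper_width"]*85.4,1))
    print("turn",np.degrees(R.from_matrix(M.T@T).as_rotvec()).round(1),"shift cm",(M.T@(np.array(p)-o["eef_pos"])*100).round(2))
if __name__=="__main__": v=list(map(float,sys.argv[1:])); rel(v[:3],v[3])
E
python3 go.py .54 -.064 .248 -3
```

```text
t 1.625 pos [ 0.3775 -0.3648  0.2487] az_y -36.8 tilt [ 0.001 -0.001 -1.   ] F [ 1.6  0.2 -0.6] w 85.0
turn [  0.    0.  -33.8] shift cm [33.82 -5.04  0.06]
```

>>> carry_out(
  moves=[
    [[0,0,-7],[6,-1,0],8.5],
    [[0,0,-14],[12,-2,0],8.5],
    [[0,0,-21],[18,-3,0],8.5],
    [[0,0,-28],[24,-4,0],8.5],
    [[0,0,-34],[28.5,-4.5,0],8.5],
  ],
)

```text
t: 2.25
eef_pos: [0.5136, -0.1092, 0.2488]
tool_rot: [0.0, 0.724, 0.69, 0.0]
contact_force: [0.4, 0.4, 0.1]
gripper_width: 0.997
```

Run:
```python
from h import *
from go import rel
rel([.54,-.064,.248],-3)
t=cv2.imread("pics/top0.png");ct=bot.camera_info("top")
ax=np.array([.4585,-.060]);az=-.051;d=np.array([np.cos(az),np.sin(az)])
def P(a,r,z): return np.r_[ax+r*np.array([np.cos(az+a),np.sin(az+a)]),z]
w=bot.read_camera("wrist")[...,::-1].copy();cw=bot.camera_info("wrist");print(cw)
for s in bot.silhouettes("knob_grip","wrist")[:3]: 
    print("knob",s["score"],s["location"],atz(cw,s["location"],.12),s["region"].sum())
for s in bot.silhouettes("turntable","wrist")[:2]: print("tt",s["score"],s["location"])
c=t[150:290,190:360];k=4;c=cv2.resize(c,None,fx=k,fy=k,interpolation=2);w2=w.copy()
for q,col in((P(0,82,0)*0+P(0,.082,.14),(0,0,255)),(P(0,0,.091),(255,0,0)),(P(0,.137,.08),(0,255,255)),(P(.7,.214,.096),(0,255,0)),(P(-.7,.214,.096),(0,255,0)),(P(0,.05,.08),(255,0,255))):
    u=proj(ct,q);cv2.circle(c,(int((u[0]-190)*k),int((u[1]-150)*k)),4,col,-1)
    u=proj(cw,q);cv2.circle(w2,(int(u[0]),int(u[1])),3,col,-1) if abs(u[0])<900 and abs(u[1])<900 else 0
cv2.imwrite("pics/topc.png",c);cv2.imwrite("pics/w1.png",w2)
```

```text
t 2.25 pos [ 0.5136 -0.1092  0.2488] az_y -2.7 tilt [ 0.001  0.    -1.   ] F [0.4 0.4 0.1] w 85.1
turn [ 0.1 -0.   0.3] shift cm [4.64 2.43 0.08]
{'vertical_fov': 67.83462100228368, 'cx': 253.78848060781561, 'cy': 189.3294614129368, 'position': array([ 0.51987186, -0.02764226,  0.37516896]), 'attitude': array([ 9.88887033e-01, -1.47493193e-01,  8.54208362e-04, -1.86404084e-02])}
knob 0.7 [280.7, 131.1] [ 0.54360452 -0.05283224  0.12      ] 522
tt 0.83 [208.6, 120.7]
```

View pics/topc.png

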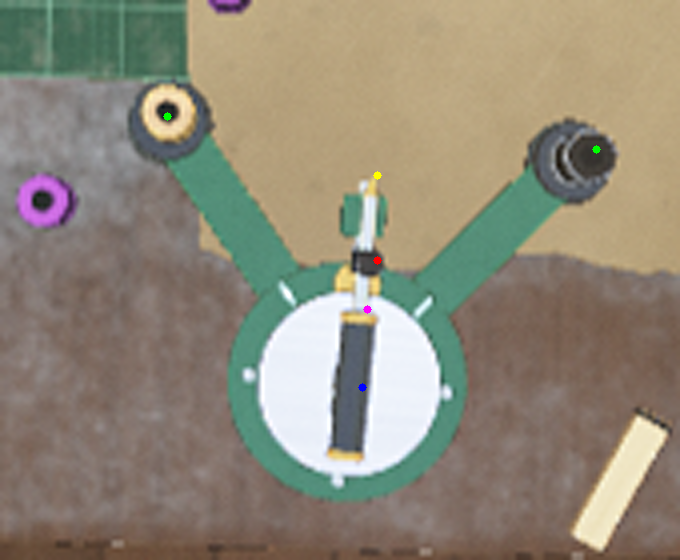

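View pics/w1.png

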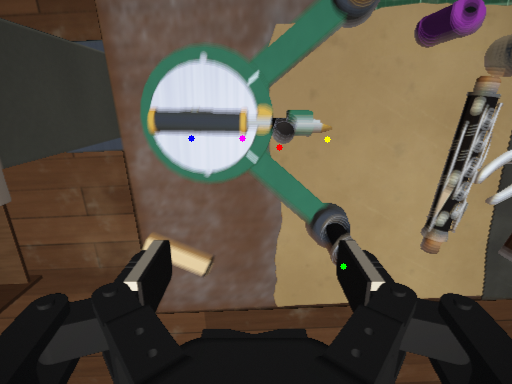

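The top crop shows the knob top at about (366,260) and the sleeve from (346,456) to (359,318). My model dots sit about 10 crop pixels (6 mm) to the right of them. The wrist picture shows the knob top at about (285,131). I'll refine by intersecting rays and fitting the disc.

Run:
```python
from h import *
ct=bot.camera_info("top");cw=bot.camera_info("wrist");cs=bot.camera_info("scene")
f=lambda x,y:(190+x/4,150+y/4)
print("knobtop top",atz(ct,f(367,260),.14)," wrist",atz(cw,(285,131),.14),atz(cw,(285,131),.12))
a=atz(ct,f(346,456),.085);b=atz(ct,f(359,318),.085);print("sleeve",a,b,np.arctan2(*(b-a)[[1,0]]),(a+b)/2,np.linalg.norm(b-a))
wa=atz(cw,(153,120),.085);wb=atz(cw,(243,121),.085);print("sleeve wrist",wa,wb)
for n,im,ci,roi in(("top",cv2.imread("pics/top0.png"),ct,(245,310,215,275)),("scene",cv2.imread("pics/scene0.png"),cs,(290,360,185,245))):
    x0,x1,y0,y1=roi;m=(im.min(2)>170).astype(np.uint8);k=np.zeros_like(m);k[y0:y1,x0:x1]=m[y0:y1,x0:x1]
    c=max(cv2.findContours(k,0,1)[0],key=cv2.contourArea);h=cv2.convexHull(c);e=cv2.fitEllipse(h);print(n,e)
    for z in(.045,.06):
        pts=np.array([atz(ci,p[0],z)[:2] for p in h]);A=np.c_[2*pts,np.ones(len(pts))];s=np.linalg.lstsq(A,(pts**2).sum(1),rcond=None)[0];print(z,s[:2],2*np.sqrt(s[2]+s[0]**2+s[1]**2))
# scene knob
for s in bot.silhouettes("knob_grip","scene")[:2]:
    r=np.argwhere(s["region"]);print(s["score"],s["location"],r.min(0),r.max(0))
im=cv2.imread("pics/scene0.png");cc=cv2.resize(im[130:270,220:370],None,fx=5,fy=5,interpolation=2)[:600]
for q in([.539,-.055,.14],[.539,-.055,.10],[.4585,-.055,.09]):
    u=proj(cs,q);cv2.circle(cc,(int((u[0]-220)*5),int((u[1]-130)*5)),3,(0,0,255),-1)
cv2.imwrite("pics/sc1.png",cc)
```

```text
knobtop top [ 0.54079585 -0.05781577  0.14      ]  wrist [ 0.54268892 -0.05745761  0.14      ] [ 0.54476374 -0.0595141   0.12      ]
sleeve [ 0.41396853 -0.05102231  0.085     ] [ 0.50277051 -0.05713772  0.085     ] -0.06875710622856321 [ 0.45836952 -0.05408002  0.085     ] 0.08901229234026391
sleeve wrist [ 0.41852312 -0.04613177  0.085     ] [ 0.50711998 -0.05138143  0.085     ]
top ((277.5079650878906, 244.9826202392578), (45.622093200683594, 49.952850341796875), 3.7648653984069824)
0.045 [ 0.46017587 -0.05479002] 0.12553835964794013
0.06 [ 0.46126792 -0.05393376] 0.12405316668665448
scene ((324.8894958496094, 215.7720489501953), (34.62957763671875, 47.178001403808594), 101.24555969238281)
0.045 [ 0.4564118  -0.05021613] 0.1203595575686923
0.06 [ 0.45301071 -0.03805999] 0.11809122247932198
0.54 [299.8, 186.7] [174 296] [195 304]
```

View pics/sc1.png

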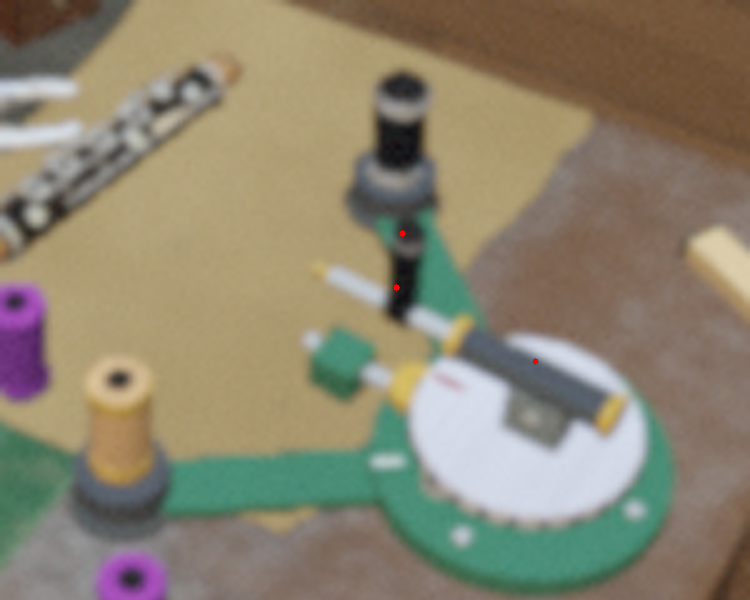

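The scene crop shows the knob top at (408,229), with my dot within about 6 crop pixels (about 2 mm). The three cameras agree on the knob at (0.541,-0.057) and the axis at (0.459,-0.054). I'm lowering the open jaws over the knob, then closing.

>>> carry_out(
  moves=[
    [[0,0,0.5],[5.3,2.5,0],8.5],
    [[0,0,0.5],[5.3,2.5,0],8.5],
    [[0,0,0.5],[5.3,2.5,5],8.5],
    [[0,0,0.5],[5.3,2.5,9],8.5],
    [[0,0,0.5],[5.3,2.5,12.6],8.5],
  ],
  newtons=30,
)

```text
t: 3.08
eef_pos: [0.5394, -0.0628, 0.1209]
tool_rot: [0.0, 0.73, 0.684, -0.001]
contact_force: [0.4, -0.2, -0.0]
gripper_width: 0.998
```

>>> carry_out(
  moves=[
    [[0,0,0],[0,0,0],5],
    [[0,0,0],[0,0,0],3],
    [[0,0,0],[0,0,0],1],
    [[0,0,0],[0,0,0],1],
    [[0,0,0],[0,0,0],1],
  ],
  newtons=30,
)

```text
t: 3.7
eef_pos: [0.5409, -0.0606, 0.1238]
tool_rot: [0.001, 0.729, 0.685, 0.0]
contact_force: [-1.5, -0.5, 6.1]
gripper_width: 0.202
```

Run:
```python
from h import *
from go import rel
rel([.541,-.057,.122],-3.5)
w=bot.read_camera("wrist")[...,::-1];s=bot.read_camera("scene")[...,::-1]
cv2.imwrite("pics/g1.png",np.vstack([cv2.resize(w,(400,300)),cv2.resize(s[130:270,220:370],(400,300),interpolation=2)]))
```

```text
t 3.7 pos [ 0.5409 -0.0606  0.1238] az_y -3.6 tilt [ 0.002 -0.001 -1.   ] F [-1.5 -0.5  6.1] w 17.3
turn [ 0.1  0.  -0.1] shift cm [ 0.36 -0.02  0.17]
```

View pics/g1.png

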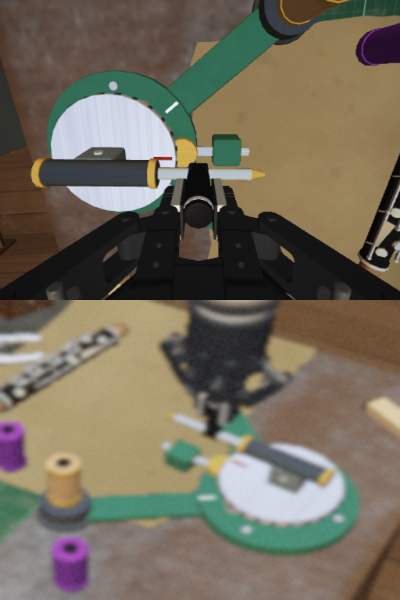

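The jaws have closed on the knob: opening 17–18 mm, knob seen between the pads in the wrist view, rod still in. Now I'll swing the table along the arc (radius 82 mm, +40° in total), turning the tool with it.

>>> carry_out(
  moves=[
    [[0,0,-4],[0.57,-0.02,0],1],
    [[0,0,-8],[1.14,-0.08,0],1],
    [[0,0,-12],[1.7,-0.18,0],1],
    [[0,0,-16],[2.26,-0.32,0],1],
    [[0,0,-20],[2.8,-0.49,0],1],
  ],
)

```text
t: 4.42
eef_pos: [0.5381, -0.0337, 0.1238]
tool_rot: [0.002, 0.598, 0.801, -0.0]
contact_force: [-1.3, -4.2, 6.7]
gripper_width: 0.2
```

Run:
```python
from go import *
a=-.063+.70;rel(np.r_[.4591+.082*np.cos(a),-.0548+.082*np.sin(a),.122],np.degrees(a))
```

```text
t 4.425 pos [ 0.5381 -0.0337  0.1238] az_y 16.5 tilt [ 0.002 -0.002 -1.   ] F [-1.3 -4.2  6.7] w 17.1
turn [  0.1   0.2 -20. ] shift cm [ 3.03 -0.47  0.17]
```

>>> carry_out(
  moves=[
    [[0,0,-5],[0.71,-0.03,0],1],
    [[0,0,-10],[1.42,-0.12,0],1],
    [[0,0,-15],[2.12,-0.28,0],1],
    [[0,0,-20],[2.85,-0.49,0],1],
    [[0,0,-20],[2.85,-0.49,0],1],
  ],
)

```text
t: 5.05
eef_pos: [0.5255, -0.0062, 0.1238]
tool_rot: [0.002, 0.45, 0.893, 0.0]
contact_force: [0.0, 0.4, 6.2]
gripper_width: 0.204
```

Run:
```python
from go import *
a=-.063+.70;rel(np.r_[.4591+.082*np.cos(a),-.0548+.082*np.sin(a),.122],np.degrees(a))
w=bot.read_camera("wrist")[...,::-1];s=bot.read_camera("scene")[...,::-1];t=bot.read_camera("top")[...,::-1]
cv2.imwrite("pics/g2.png",np.vstack([np.hstack([cv2.resize(w,(400,300)),cv2.resize(s[130:270,220:370],(400,300),interpolation=2)]),cv2.resize(t[150:290,190:360],(400,300),interpolation=2).repeat(1,1) if 0 else np.hstack([cv2.resize(t[150:290,190:360],(400,300),interpolation=2),np.zeros((300,400,3),np.uint8)])]))
```

```text
t 5.05 pos [ 0.5255 -0.0062  0.1238] az_y 36.5 tilt [ 0.003 -0.001 -1.   ] F [0.  0.4 6.2] w 17.5
turn [0.1 0.1 0.1] shift cm [ 0.04 -0.03  0.18]
```

View pics/g2.png

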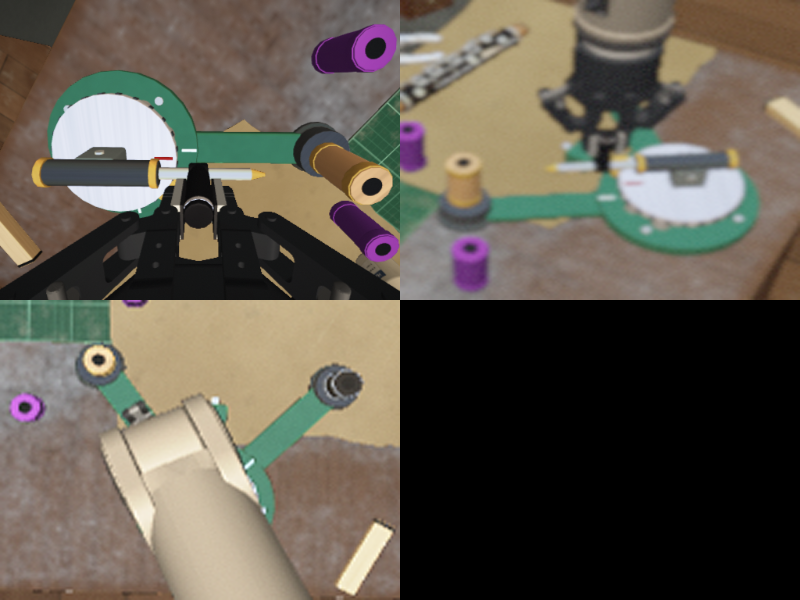

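The pointer now faces the pale barrel: it lies along the tool line, and the lateral force is about 0. I'll loosen the jaws briefly so the table settles freely in its detent, then regrip with more force.

>>> carry_out(
  moves=[
    [[0,0,0],[0,0,0],3],
    [[0,0,0],[0,0,0],3],
    [[0,0,0],[0,0,0],3],
    [[0,0,0],[0,0,0],3],
  ],
)

```text
t: 5.7
eef_pos: [0.5244, -0.0062, 0.1222]
tool_rot: [-0.0, 0.451, 0.893, -0.0]
contact_force: [-0.0, 1.5, 0.4]
gripper_width: 0.351
```

Run:
```python
from go import *
a=-.063+.70;rel(np.r_[.4591+.082*np.cos(a),-.0548+.082*np.sin(a),.122],np.degrees(a))
ci=bot.camera_info("wrist");w=bot.read_camera("wrist")[...,::-1];cv2.imwrite("pics/g3.png",cv2.resize(w[130:330,20:370],(800,457),interpolation=2))
```

```text
t 5.7 pos [ 0.5244 -0.0062  0.1222] az_y 36.4 tilt [-0. -0. -1.] F [-0.   1.5  0.4] w 30.0
turn [-0.  -0.  -0.1] shift cm [-0.02  0.06  0.02]
```

View pics/g3.png

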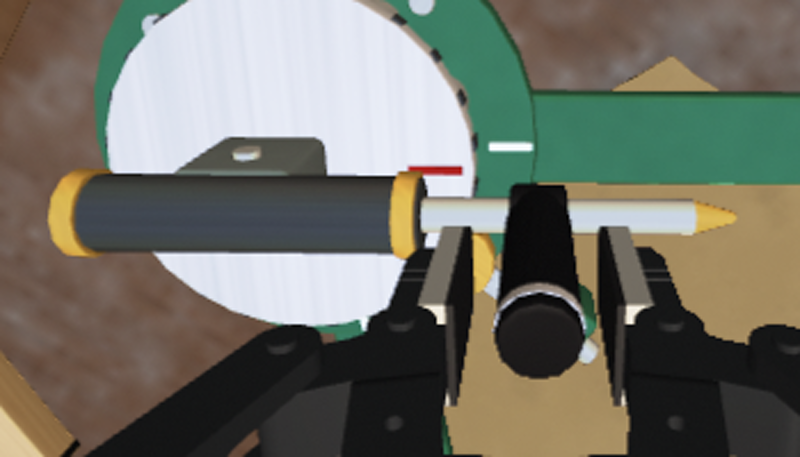

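Freely at rest, the pointer is parallel to the tool's jaw axis to within 0.5°. The knob at (540,320) is centred between the pads, and the rod is in, so the table is in its detent. I'm regripping and pulling outwards.

>>> carry_out(
  moves=[
    [[0,0,0],[0,0,0],1],
    [[0,0,0],[0,0,0],1],
    [[0,0,0],[0,0,0],1],
    [[0,0,0],[0,0,0],1],
  ],
  newtons=50,
)

```text
t: 6.25
eef_pos: [0.525, -0.0058, 0.1225]
tool_rot: [0.0, 0.45, 0.893, 0.001]
contact_force: [3.6, 2.7, -0.3]
gripper_width: 0.195
```

>>> carry_out(
  moves=[
    [[0,0,0],[0,1.2,0],1],
    [[0,0,0],[0,2.4,0],1],
    [[0,0,0],[0,3.6,0],1],
    [[0,0,0],[0,4.6,0],1],
    [[0,0,0],[0,5.2,0],1],
  ],
)

```text
t: 6.88
eef_pos: [0.5642, 0.0226, 0.1219]
tool_rot: [-0.002, 0.451, 0.892, -0.003]
contact_force: [-7.9, -5.2, 9.8]
gripper_width: 0.195
```

>>> carry_out(
  moves=[
    [[0,0,0],[0,0,0],1],
    [[0,0,0],[0,0,0],1],
  ],
)

```text
t: 7.12
eef_pos: [0.564, 0.0224, 0.122]
tool_rot: [-0.002, 0.451, 0.892, -0.003]
contact_force: [-8.2, -3.9, 9.1]
gripper_width: 0.197
```

Run:
```python
from go import *
a=-.063+.70;rel(np.r_[.4591+.134*np.cos(a),-.0548+.134*np.sin(a),.122],np.degrees(a))
w=bot.read_camera("wrist")[...,::-1];cv2.imwrite("pics/g4.png",cv2.resize(w[80:330,0:440],(800,455),interpolation=2))
```

```text
t 7.125 pos [0.564  0.0224 0.122 ] az_y 36.4 tilt [-0.006 -0.004 -1.   ] F [-8.2 -3.9  9.1] w 16.8
turn [-0.4  0.  -0.1] shift cm [ 0.04  0.38 -0.  ]
```

View pics/g4.png

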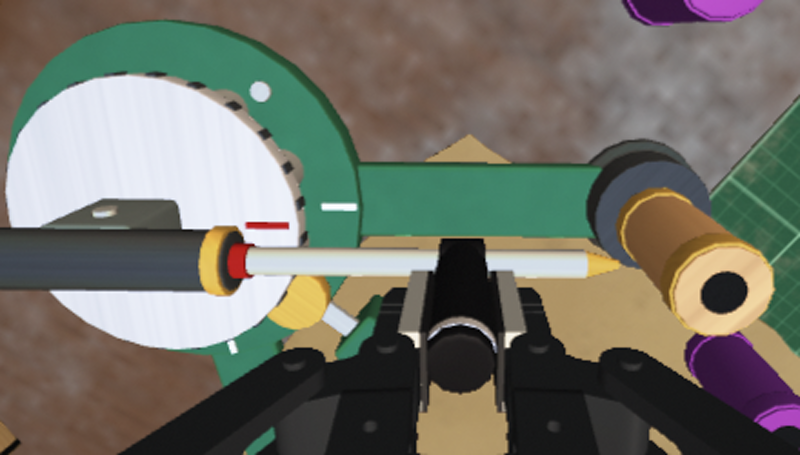

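The rod has moved about 48.5 mm: the red ring at (238,262) shows nearly all of its width, and the tip is at (620,263), just short of the barrel. I'll add about 3 mm to sit mid-window.

>>> carry_out(
  moves=[
    [[0,0,0],[0,0.2,0],1],
    [[0,0,0],[0,0.35,0],1],
    [[0,0,0],[0,0.35,0],1],
    [[0,0,0],[0,0.35,0],1],
  ],
)

```text
t: 7.68
eef_pos: [0.5666, 0.0243, 0.122]
tool_rot: [-0.002, 0.451, 0.892, -0.003]
contact_force: [-8.9, -5.7, 9.5]
gripper_width: 0.194
```

Run:
```python
from go import *
a=-.063+.70;rel(np.r_[.4591+.134*np.cos(a),-.0548+.134*np.sin(a),.122],np.degrees(a))
print("travel",np.linalg.norm(bot.get_obs()["eef_pos"][:2]-[.525,-.0058]))
w=bot.read_camera("wrist")[...,::-1];cv2.imwrite("pics/g5.png",cv2.resize(w[180:300,80:400],(800,300),interpolation=2))
```

```text
t 7.675 pos [0.5666 0.0243 0.122 ] az_y 36.3 tilt [-0.006 -0.005 -1.   ] F [-8.9 -5.7  9.5] w 16.5
turn [-0.4  0.  -0.2] shift cm [ 0.04  0.06 -0.  ]
travel 0.05132748822499702
```

View pics/g5.png

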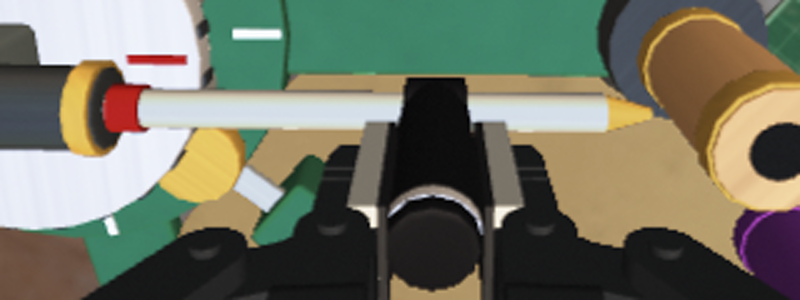

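The ring is fully out at (125,108), and the tip at (655,113) is clear of the barrel. Travel is 51.3 mm, and the pull of about 10.6 N fits that. Handing in.

```bash
python3 -c "
from station import bot
bot.hand_in();print(bot.get_obs()['eef_pos'])"
```

```text
the job is handed in; nothing more can be done
the job is handed in; nothing more can be done
```

The pointer is set up on the pale barrel. The arm is still holding the knob, with the red ring just fully out of the sleeve. I handed the job in at about 7.7 s; it reports no verdict.

- **Turntable:** I gripped the knob, swung it +0.70 rad (left) to the pale barrel with the rod in, then opened the jaws for about 0.5 s so the table could settle. At rest the pointer lay within about 0.5° of the tool, which was turned to the estimated +0.70 rad bearing. I took the detent position from this and the near-zero side force, not from a direct angle reading.
- **Rod:** I regripped with 50 N and pulled out. The first pull stopped about 48.5 mm out because the arm gave a little under the spring, so I added about 3 mm. At the end the tool had travelled 51.3 mm and the pull was about 10.6 N, which fits 51–53 mm. The picture shows the whole red ring.
- **Other things:** In the last views the pale barrel stood on its pad with the pointer tip just clear of it, and nothing was touched as far as I could see. I did not measure the barrels and other things again at the end.
- **Disagreements:**
  - The first estimate of the axis, from the barrels alone, was about 6 mm off; I corrected it with the top, wrist and scene views before gripping.
  - The wrist sensor showed 6–10 N vertically while gripping, which I did not explain.

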